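# Show the underside of a bridge to the inspection camera

## Task

Lift the longer of the two brass bridges (the one with the narrow tongue) off its pins on the assembly block and hold it up to the inspection camera: 80 mm in front of the lens and centred on it, its underside squarely facing the lens and its tongue pointing straight up in the picture, the end away from the robot being the higher. Finish while still gripping it there, held still. Do not touch the camera, and leave the short bridge and the other small things where they are.

Things in the scene. Friction and masses are not known exactly. Their poses are not given: they have to be found in the camera images.
- long_bridge: Brass plate 52 x 34 x 5 mm (x, y, z), plus an 18 mm wide round-ended tongue from its +x end to x = +46 mm; 0.08 kg. 9 mm holes at x = -15, +15 mm sit over pins; a 14 mm bush stands 3 mm out of the underside. Origin: underside, centre of the 52 x 34 plate; z out of the upper face, x to the tongue. Starts level, underside at z = 36 mm, tongue roughly away from the robot. Grip across the 34 mm.
- tongue_tip (a point): Tip of the long bridge's tongue, 46 mm along x from the bridge's origin, at half its thickness.
- short_bridge: The other brass bridge, without a tongue: 52 x 34 x 5 mm, with the same holes and bush, on the other nest. Origin and axes as for the long bridge. Not to be moved.
- block: Assembly block, fixed: aluminium slab 84 x 130 x 10 mm with nests at y = -42 and +42 mm. A nest is two pads (16 x 18 mm, 18 in y; centred at x = -17, +17 mm; tops at z = 36 mm), each with a 5 mm pin at x = -15, +15 mm, 9.5 mm above the pad. Beside the pads a bridge's long edges overhang, free down to the slab. Origin: centre of the underside; z up, x along the bridges.
- camera_head: Fixed inspection camera: grey 42 mm square housing, black barrel, 50 mm ring light, reaching 80 mm behind the lens; base 120 x 90 x 10 mm below it. Origin: lens front centre, 115 mm above the bench. z: optical axis out of the lens, back towards the robot and up, 70 degrees above level; y level; x away from the robot and up, 20 degrees above level (up in the picture). Hold the bridge's axes along these.
- camera: The whole inspection camera: its fixed stand (dark base 120 x 90 x 10 mm, two aluminium fork plates) with the head on it. Origin on the bench, 115 mm straight below the lens front centre; the base reaches 30 mm in front of it (towards the robot) and 90 mm behind. Not to be touched.
- focus (a point): The point on the optical axis 80 mm in front of the lens, 190 mm above the bench, where the bridge's origin (centre of its underside) shall be held. Its axes are the camera head's.
- loupe: Black eye loupe standing on its wide rim, 34 mm across and 34 mm high; bystander. Origin at the centre of its underside.
- screwdriver: Thin watch screwdriver lying on the bench, 108 mm long; bystander.
- spool: Small spool of brass wire, 28 mm across and 14 mm high; bystander. Origin at the centre of its underside.
- dust_cup: Clear round dust cup, 32 mm across and 9 mm high; bystander. Origin at the centre of its underside.

How it is judged:
By the outcome, as a careful person would: the job done as asked, in the order asked, and still so for the second after the job is handed in, while the arm keeps its last pose, push and grip.
It also fails if it takes over 32 s, if anything falls off the work surface, if the arm or the gripper's body presses on something with over 40 N, if the wrist force passes 120 N, or if a joint passes its speed limit or range.

## Robot

A 6-joint arm with a two-finger parallel gripper is mounted at the origin on a cart in front of the work surface, level with it; the furniture and walls round the work are solid. World frame = base frame: x ahead of the robot, y to its left, z up, the work surface at z = 0. Lengths are in mm, angles in rad, forces in N, time in s.
With the tool pointing down it reaches from about 300 to 775 mm from the base axis. Payload 14.6 kg.
Tool frame: the origin (TCP) lies midway between the tips of the shut fingers; the grasp point (between the pads) lies 19 mm behind it (manip.grip_point_offset is the distance from the TCP to the grasp point, in mm); x points along the fingers, z is the direction in which the jaws open and shut, and the axes are right-handed (so a half turn about x gives the same grasp; the last joint's range is limited). The gripper opens to 94 mm and grips with 3 to 60 N. Pads are 16 mm wide; open, the fingers measure 119 mm over their backs; the gripper's body (75 mm by 177 mm) begins 78 mm behind the grasp point.
Start: joints at [1.049, 0.3, 1.521, -0, 1.321, -0.067], TCP at [241.601, 494.083, 205.446] pointing down, gripper open.
Joint ranges: [-3.03, 3.03], [-0.79, 2.21], [0.23, 2.52], [-1.04, 4.18], [0, 3.07], [-2.55, 2.55]. Speed limits (rad/s): [2.22, 2.22, 2.57, 3.14, 3.14, 3.14].

## Interface

Orientations are given as [roll, pitch, yaw] about the fixed x, y, z axes, in that order (R = Rz(yaw) Ry(pitch) Rx(roll)).
In Python, from cell import manip, camera, calibration, order gives the robot as it stands.
- The arm moves only by the tool jog_arm, never from a script. Its arguments are lists of equal length, an entry for each row: "turn": the turn, a rotation vector about the tool's x, y, z in degrees, a list of three; "dp": the shift along the tool's x, y, z in cm, a list of three; "gripper": the closure, from 0 (fully open) to 1 (shut). In form: {"turn": [[ax, ay, az], ...], "dp": [[tx, ty, tz], ...], "gripper": [gripper, ...]}. A call has 1 to 8 rows; each row shifts and turns the pose as measured when the row begins, along the tool's axes as they then stand; what a row does not reach is not made up. A row lasts 1/8 s, in which the tool goes at most 62.5 mm and 10.7 degrees, less where a joint would pass 70% of its speed; a pose out of reach is approached as far as the arm can. A call is refused whole if a number of a shift passes 6.25 or a number of a turn 10.7, either way. A call with a gripper value outside its range is refused whole. The fingers move at their own pace and stop on an object; "grip_force" is the grip in N (left out, the last holds). Time passes only in rows, so rows that do not move let the fingers close. It gives the time, the measured TCP pose, the force and the opening at its end, in the units of the state.
- manip.read_state(): the state, without advancing time (a new reading comes with each control period).
- camera(name): name is "scene" or "top"; returns (picture, depth): 480x640x3 uint8, red, green, blue; 480x640 float32, mm along the optical axis (not along the pixel's ray), 0 where there is no reading.
- calibration(name): a dict with "K" (3x3 intrinsics, pixels), "world_from_camera" (4x4, takes a point from camera to world coordinates). Camera axes: x right, y down, z forward; pixel columns grow to the right and rows downward; lengths in mm; the calibration is good to about 2 mm. A picture is of the moment at which its call begins. calibration takes no time and is no camera call.
- order.sign_off(): hands the job in, once; it reports no verdict.
The state is a dict: "clock": time; "joints": joint angles; "qd": joint speeds; "effort": joint torques, N m; "eef_pos": TCP position; "eef_rot": TCP orientation; "wrist_force": force on the tool from outside, world axes, zero at the start; "moment": the same for the moment, N m; "finger_gap": finger opening in mm.
Only numpy, scipy, OpenCV 4.12 (cv2) and the standard library are available. Lean on these libraries where they do the work, as an engineer would, in place of code of your own. Each camera call takes 0.05 s, during which the arm holds its last target.

## Working session

There is one attempt and no reset: what is moved stays moved. The work goes in short steps, Python scripts to look and compute and a tool call to move; the robot and the scene stay as the last step left them, time stands still between calls to the robot, and variables do not carry over. Pictures are saved under pics/ and viewed, and the job is handed in when it is done.

Besides the shell and the picture viewer there is one more tool, called as name(argument=value, ...) on one line, values as JSON. jog_arm: Moves the arm, as the interface text tells. Its arguments: {"type":"object","properties":{"turn":{"type":"array","items":{"type":"array","items":{"type":"number"}}},"dp":{"type":"array","items":{"type":"array","items":{"type":"number"}}},"gripper":{"type":"array","items":{"type":"number"}},"grip_force":{"type":"number"}},"required":["turn","dp","gripper"]}

```bash
ls; mkdir -p pics; python3 - <<'E'
from cell import manip,camera,calibration,order
import cv2,numpy as np
for n in("scene","top"):
    p,d=camera(n); cv2.imwrite(f"pics/{n}0.png",p[:,:,::-1]); np.savez(f"{n}0.npz",p=p,d=d)
    c=calibration(n); print(n,c["K"],np.round(c["world_from_camera"],3))
print(manip.read_state(),manip.grip_point_offset)
E
```

```text
pics
scene [[553.54924709   0.         326.61862936]
 [  0.         553.54924709 239.34921725]
 [  0.           0.           1.        ]] [[ 8.07000e-01 -2.74000e-01  5.22000e-01  5.35720e+01]
 [-5.89000e-01 -4.10000e-01  6.96000e-01 -6.85359e+02]
 [ 2.40000e-02 -8.70000e-01 -4.93000e-01  5.85403e+02]
 [ 0.00000e+00  0.00000e+00  0.00000e+00  1.00000e+00]]
top [[490.09665123   0.         315.48916818]
 [  0.         490.09665123 232.70240906]
 [  0.           0.           1.        ]] [[-1.700000e-02 -9.970000e-01  8.200000e-02  4.982590e+02]
 [-1.000000e+00  1.700000e-02  1.000000e-03 -1.160200e+01]
 [-2.000000e-03 -8.200000e-02 -9.970000e-01  1.023198e+03]
 [ 0.000000e+00  0.000000e+00  0.000000e+00  1.000000e+00]]
{'clock': 0.1, 'joints': array([ 1.04939095e+00,  3.00433145e-01,  1.52150638e+00, -8.32273457e-06,
        1.32071597e+00, -6.65544405e-02]), 'qd': array([-0.00113455, -0.00163413, -0.00211554, -0.00065893, -0.00034594,
       -0.00080274]), 'effort': array([ 1.90926003e-03, -5.32639432e+01, -3.53286052e+01,  7.09711318e-02,
        2.34627194e-02, -3.71747637e-05]), 'eef_pos': array([241.49510563, 493.88360222, 204.93875435]), 'eef_rot': array([ 3.08262307,  1.56973346, -2.08461479]), 'wrist_force': array([-0.40394907,  0.2128423 , -0.58755718]), 'moment': array([-0.02908007,  0.01597064, -0.08863433]), 'finger_gap': 93.97983009164707} 18.8
```

View pics/scene0.png

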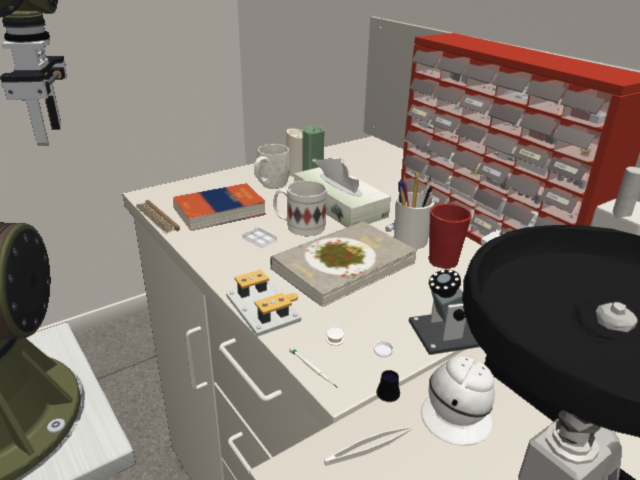

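View pics/top0.png

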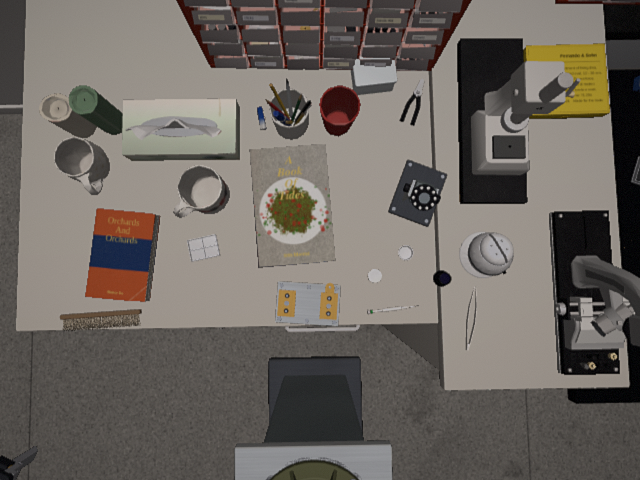

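The scene view shows the block around (265,305), with the long bridge and its tongue around (275,303), and the inspection camera around (445,310). In the top view the long bridge is at (328,300) with its tongue up, and the camera base is at (418,192), rotated in yaw. Next I measure.

```bash
python3 - <<'E'
import cv2,numpy as np
p=np.load("top0.npz")["p"][:,:,::-1]
a=cv2.resize(p[270:335,265:355],None,fx=7,fy=7,interpolation=cv2.INTER_NEAREST)
b=cv2.resize(p[150:235,375:460],None,fx=7,fy=7,interpolation=cv2.INTER_NEAREST)
cv2.imwrite("pics/a.png",a);cv2.imwrite("pics/b.png",b)
s=np.load("scene0.npz")["p"][:,:,::-1]
cv2.imwrite("pics/c.png",cv2.resize(s[260:360,400:500],None,fx=6,fy=6,interpolation=cv2.INTER_NEAREST))
E
```

```text
(no output)
```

View pics/a.png

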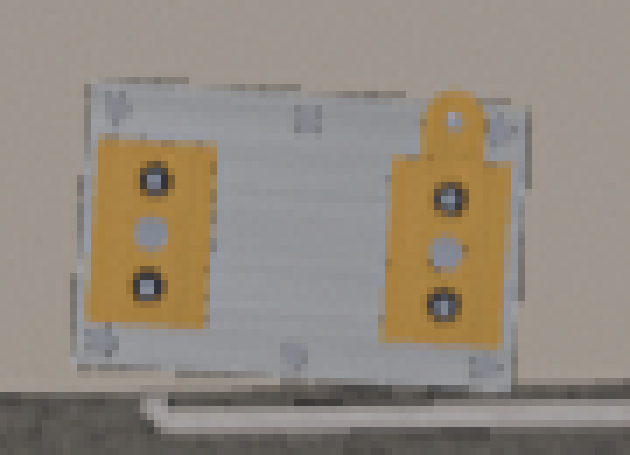

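View pics/b.png

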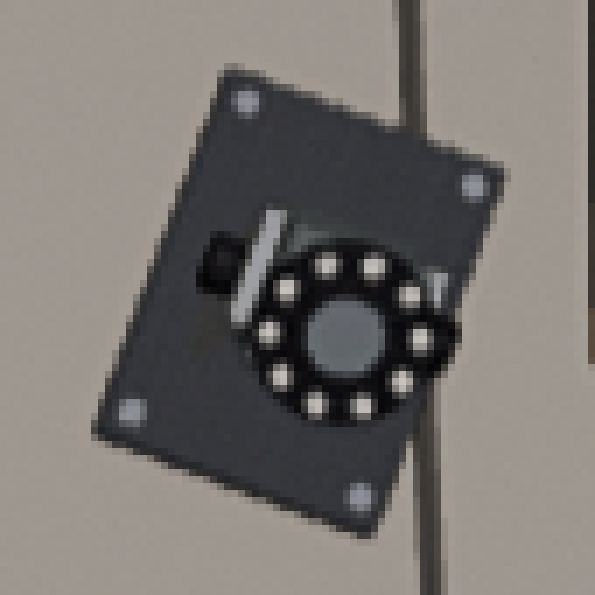

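View pics/c.png

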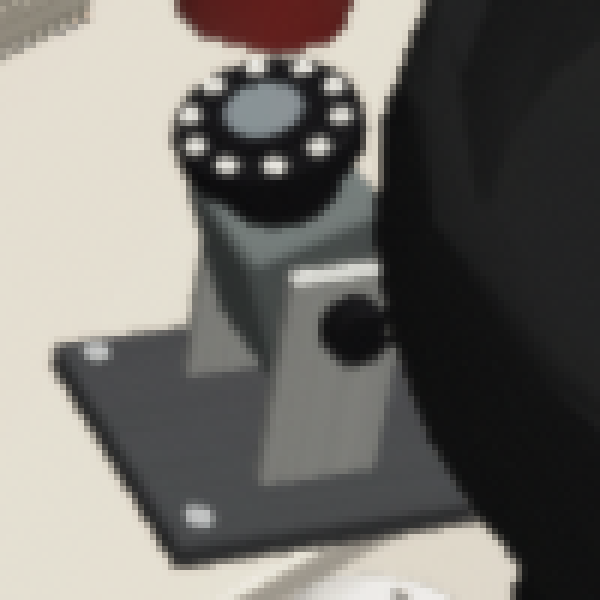

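```bash
cat > h.py <<'E'
import numpy as np,cv2
from cell import manip,camera,calibration,order
from scipy.spatial.transform import Rotation as R
def ray(n,u,v,z):
    c=calibration(n);T=c["world_from_camera"];d=T[:3,:3]@np.linalg.inv(c["K"])@[u,v,1];o=T[:3,3]
    return o+d*(z-o[2])/d[2]
E
python3 - <<'E'
from h import *
np.set_printoptions(precision=2,suppress=True)
P=np.array([[225,65],[507,172],[372,537],[95,432]])/7-.5+[375,150]
W=np.array([ray("top",u,v,10) for u,v in P]);print(W)
for i in range(4):
    e=W[(i+1)%4]-W[i];print(np.linalg.norm(e),np.degrees(np.arctan2(e[1],e[0])))
rc=np.array([345,335])/7-.5+[375,150]
print("lens top",ray("top",*rc,115))
rs=np.array([263,110])/6-.5+[400,260]
print("lens scene",ray("scene",*rs,115))
for n in("top","scene"):
    f=np.load(n+"0.npz");p=f["p"];h=cv2.cvtColor(p,cv2.COLOR_RGB2HSV)
    m=cv2.inRange(h,(12,120,90),(28,255,255))
    if n=="top": m[:270]=0;m[335:]=0;m[:,:265]=0;m[:,355:]=0
    else: m[:255]=0;m[335:]=0;m[:,:220]=0;m[:,310:]=0
    cs,_=cv2.findContours(m,cv2.RETR_EXTERNAL,cv2.CHAIN_APPROX_NONE)
    for c in cs:
        if cv2.contourArea(c)<60: continue
        q=np.array([ray(n,u,v,41) for u,v in c[:,0]])[:,:2].astype(np.float32)
        r=cv2.minAreaRect(q);print(n,cv2.contourArea(c),r,cv2.boxPoints(r).tolist())
# holes/pins
for n,xy in (("long",[(450,199),(444,304),(455,121),(445,254)]),("short",[(154,180),(147,286),(150,233)])):
    for a in xy:
        u,v=np.array(a)/7-.5+[265,270]; print(n,ray("top",u,v,41),ray("top",u,v,45))
print(ray("top",*(np.array([455,90])/7-.5+[265,270]),41))
E
```

```text
[[ 733.57 -205.03   10.  ]
 [ 699.6  -288.29   10.  ]
 [ 590.69 -244.03   10.  ]
 [ 623.44 -162.84   10.  ]]
89.91866175277126 -112.19679149357536
117.55911641393268 157.88160556820986
87.54496188151732 68.02770309877631
117.92927562710305 -20.964960265193227
lens top [ 635.4  -214.66  115.  ]
lens scene [ 630.99 -219.86  115.  ]
top 379.5 ((439.70147705078125, 49.62696838378906), (32.58753967285156, 50.43446350097656), 85.10597229003906) [[413.18609619140625, 35.54396057128906], [463.43670654296875, 31.241243362426758], [466.21685791015625, 63.70997619628906], [415.96624755859375, 68.0126953125]]
top 449.0 ((442.5918273925781, -34.79925537109375), (32.44808578491211, 70.21611022949219), 85.21900177001953) [[406.2536926269531, -48.040687561035156], [476.2254943847656, -53.89301300048828], [478.9299621582031, -21.557823181152344], [408.9581604003906, -15.705497741699219]]
scene 441.5 ((439.8328552246094, -41.333824157714844), (38.23080825805664, 72.47346496582031), 85.26216888427734) [[402.1410827636719, -57.3908805847168], [474.3669128417969, -63.3769416809082], [477.5246276855469, -25.27676773071289], [405.2987976074219, -19.290706634521484]]
scene 320.5 ((436.9289855957031, 42.965911865234375), (38.95305633544922, 52.67383575439453), 85.51673889160156) [[409.1502380371094, 25.60767936706543], [461.6628723144531, 21.490278244018555], [464.7077331542969, 60.32414245605469], [412.1950988769531, 64.44154357910156]]
long [448.03 -35.29  41.  ] [448.24 -35.2   45.  ]
long [418.53 -33.02  41.  ] [418.85 -32.94  45.  ]
long [470.04 -37.14  41.  ] [470.16 -37.04  45.  ]
long [432.57 -33.58  41.  ] [432.84 -33.49  45.  ]
short [454.82  48.75  41.  ] [454.99  48.5   45.  ]
short [425.   51.1  41. ] [425.3   50.84  45.  ]
short [439.89  50.06  41.  ] [440.13  49.81  45.  ]
[478.82 -37.31  41.  ]
```

```bash
cat >> h.py <<'E'
np.set_printoptions(precision=2,suppress=True)
def state():
    s=manip.read_state();return s,R.from_euler('xyz',s["eef_rot"]),s["eef_pos"]
def plan(tp,tR,n):
    "n equal rows to target TCP position tp and rotation tR; prints turn and dp (cm) per row"
    s,R0,p0=state(); rv=(R0.inv()*tR).as_rotvec(); 
    print("t",s["clock"],"pos",p0,"F",s["wrist_force"],"gap",s["finger_gap"],"dist",np.linalg.norm(tp-p0),"ang",np.degrees(rv))
    for i in range(n):
        Ri=R0*R.from_rotvec(rv*i/n)
        print(np.degrees(rv/n).round(2).tolist(), (Ri.inv().apply(tp-p0)/n/10).round(2).tolist())
def down(yaw,tilt=0.):
    "tool for bridge with x axis at yaw, raised by tilt (deg); tool x=-bridge z, tool z=+bridge y -> tool y=z cross x"
    B=R.from_euler('z',yaw,degrees=True)*R.from_euler('y',-tilt,degrees=True)
    b=B.as_matrix(); x=-b[:,2]; z=b[:,1]; y=np.cross(z,x)
    A=R.from_matrix(np.c_[x,y,z]); C=A*R.from_euler('x',180,degrees=True)
    R0=state()[1]; return min((A,C),key=lambda q:(R0.inv()*q).magnitude())
E
python3 -c "
from h import *
print(state()[1].as_matrix())
plan(np.array([433,-34,120.]),down(-4.7),12)"
```

```text
[[-0.   -0.9   0.44]
 [-0.    0.44  0.9 ]
 [-1.    0.   -0.  ]]
t 0.1 pos [241.5  493.88 204.94] F [-0.4   0.21 -0.59] gap 93.97983009164707 dist 567.9346917079134 ang [-21.36  -0.06  -0.01]
[-1.78, -0.0, -0.0] [0.71, -3.37, -3.25]
[-1.78, -0.0, -0.0] [0.71, -3.26, -3.35]
[-1.78, -0.0, -0.0] [0.71, -3.16, -3.45]
[-1.78, -0.0, -0.0] [0.71, -3.05, -3.55]
[-1.78, -0.0, -0.0] [0.71, -2.94, -3.64]
[-1.78, -0.0, -0.0] [0.71, -2.82, -3.73]
[-1.78, -0.0, -0.0] [0.71, -2.71, -3.82]
[-1.78, -0.0, -0.0] [0.71, -2.59, -3.9]
[-1.78, -0.0, -0.0] [0.71, -2.46, -3.98]
[-1.78, -0.0, -0.0] [0.71, -2.34, -4.05]
[-1.78, -0.0, -0.0] [0.71, -2.21, -4.12]
[-1.78, -0.0, -0.0] [0.71, -2.08, -4.19]
```

jog_arm(turn=[[-1.8,0,0],[-1.8,0,0],[-1.8,0,0],[-1.8,0,0],[-1.8,0,0],[-1.8,0,0],[-1.8,0,0],[-1.8,0,0]], dp=[[0.4,-3.4,-3.3],[0.4,-3.3,-3.4],[0.4,-3.2,-3.5],[0.4,-3.1,-3.6],[0.4,-2.9,-3.6],[0.4,-2.8,-3.7],[0.4,-2.7,-3.8],[0.4,-2.6,-3.9]], gripper=[0.35,0.35,0.35,0.35,0.35,0.35,0.35,0.35])

```text
clock: 1.1
eef_pos: [372.9, 131.9, 170.7]
eef_rot: [2.702, 1.567, -2.201]
wrist_force: [0.8, 0.0, -0.5]
finger_gap: 61.0
```

```bash
python3 -c "
from h import *
plan(np.array([433,-34,120.]),down(-4.7),6)"
```

```text
t 1.1 pos [372.95 131.9  170.68] F [ 0.82  0.03 -0.49] gap 61.018743745738895 dist 183.5640625081685 ang [-6.21 -0.18 -0.1 ]
[-1.03, -0.03, -0.02] [0.85, -1.51, -2.52]
[-1.03, -0.03, -0.02] [0.85, -1.46, -2.55]
[-1.03, -0.03, -0.02] [0.85, -1.41, -2.58]
[-1.03, -0.03, -0.02] [0.85, -1.37, -2.6]
[-1.03, -0.03, -0.02] [0.85, -1.32, -2.63]
[-1.03, -0.03, -0.02] [0.85, -1.27, -2.65]
```

jog_arm(turn=[[-1,0,0],[-1,0,0],[-1,0,0],[-1,0,0],[-1,0,0],[-1.2,-0.2,-0.1],[0,0,0]], dp=[[0.85,-1.5,-2.5],[0.85,-1.5,-2.55],[0.85,-1.4,-2.6],[0.85,-1.4,-2.6],[0.85,-1.3,-2.6],[0.85,-1.3,-2.7],[0,0,0]], gripper=[0.35,0.35,0.35,0.35,0.35,0.35,0.35])

```text
clock: 1.98
eef_pos: [434.2, -42.6, 117.3]
eef_rot: [1.199, 1.569, 2.687]
wrist_force: [0.5, -0.6, 0.5]
finger_gap: 61.0
```

```bash
python3 - <<'E'
from h import *
plan(np.array([433,-34,60.]),down(-4.7),1)
p,d=camera("scene");np.savez("scene1.npz",p=p,d=d)
s,R0,p0=state()
def proj(n,X):
    c=calibration(n);T=c["world_from_camera"];q=c["K"]@(T[:3,:3].T@(X-T[:3,3]));return q[:2]/q[2]
c=p[170:340,210:350,::-1].copy()
c=cv2.resize(c,None,fx=4.5,fy=3.5) if 0 else cv2.resize(c,None,fx=3.5,fy=3.5,interpolation=cv2.INTER_NEAREST)
for X in (p0,p0+R0.apply([0,0,30.5]),p0-R0.apply([0,0,30.5])):
    u=proj("scene",X);print(u)
    cv2.drawMarker(c,tuple(((u+.5-[210,170])*3.5).astype(int).tolist()),(0,0,255),0,12,1)
cv2.imwrite("pics/s1.png",c)
E
```

```text
t 1.975 pos [434.2 -42.6 117.3] F [ 0.46 -0.65  0.53] gap 61.04476021341757 dist 57.949808919123555 ang [-0.03  0.05 -0.12]
[-0.03, 0.05, -0.12] [5.73, 0.18, 0.84]
[274.17 263.53]
[265.7  254.81]
[283.08 272.7 ]
```

View pics/s1.png

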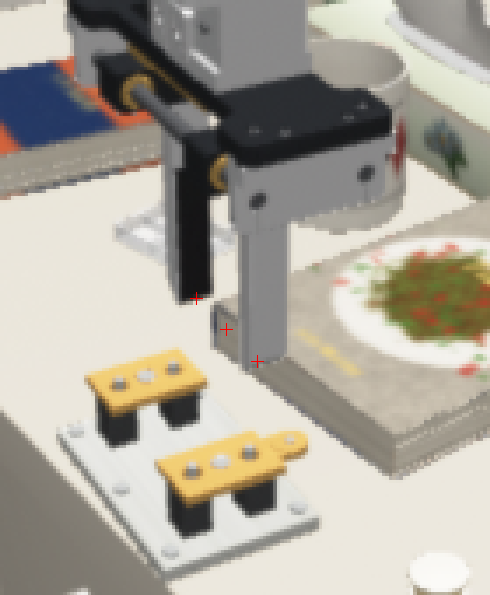

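```bash
python3 - <<'E'
from h import *
p=np.load("scene1.npz")["p"]
cv2.imwrite("pics/s1b.png",cv2.resize(p[265:340,220:310,::-1],None,fx=8,fy=8,interpolation=cv2.INTER_CUBIC))
for z in(41,45):
  for a in [(193,470),(250,453),(222,461)]:
    print(z,ray("scene",*(np.array(a)/3.5-.5+[210,170]),z))
E
```

```text
41 [418.27 -34.31  41.  ]
41 [447.62 -37.81  41.  ]
41 [433.24 -35.83  41.  ]
45 [415.59 -39.09  45.  ]
45 [444.72 -42.57  45.  ]
45 [430.45 -40.61  45.  ]
```

View pics/s1b.png

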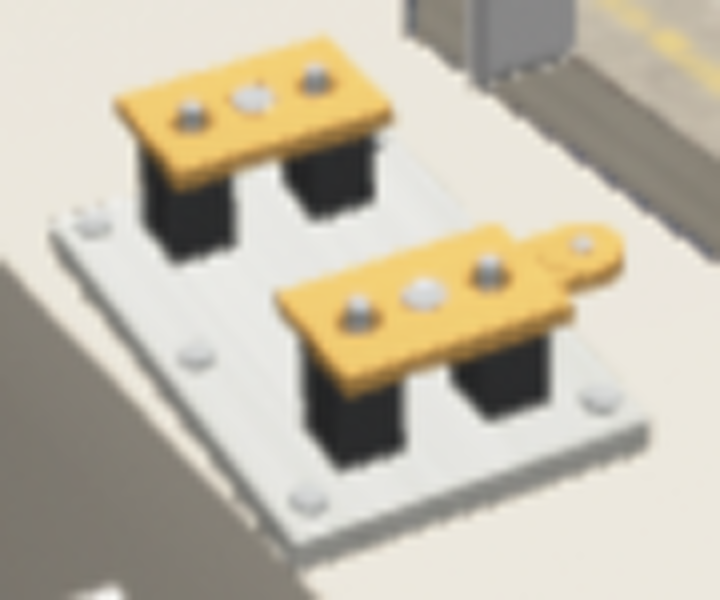

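jog_arm(turn=[[0,0,0],[0,0,0],[0,0,0],[0,0,0]], dp=[[0.5,0.1,0.6],[2,0,0.1],[2.5,0,0],[0,0,0]], gripper=[0.35,0.35,0.35,0.35])

```text
clock: 2.52
eef_pos: [432.9, -30.6, 66.9]
eef_rot: [0.521, 1.57, 2.012]
wrist_force: [0.6, 0.7, 0.0]
finger_gap: 61.4
```

```bash
python3 - <<'E'
from h import *
plan(np.array([433,-35,20.]),down(-4.7),2)
p,d=camera("scene");np.savez("scene2.npz",p=p,d=d)
cv2.imwrite("pics/s2.png",cv2.resize(p[235:335,210:320,::-1],None,fx=6,fy=6,interpolation=cv2.INTER_CUBIC))
E
```

```text
t 2.525 pos [432.94 -30.61  66.85] F [0.57 0.71 0.04] gap 61.408843394476875 dist 47.05573791521046 ang [ 0.13  0.06 -0.03]
[0.07, 0.03, -0.02] [2.34, -0.02, -0.22]
[0.07, 0.03, -0.02] [2.34, -0.02, -0.22]
```

View pics/s2.png

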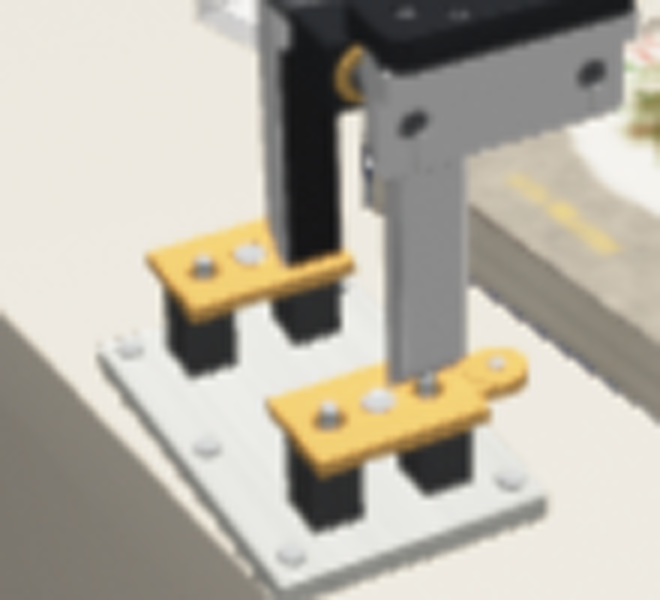

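The view shows the fingers straddling the long bridge's long edges above it, with the near finger at about (425,375). I shift 4 mm sideways and descend.

jog_arm(turn=[[0,0,0],[0,0,0],[0,0,0]], dp=[[0,0,-0.4],[0.5,0,-0.05],[0,0,0]], gripper=[0.35,0.35,0.35])

```text
clock: 2.95
eef_pos: [434.2, -35.2, 64.6]
eef_rot: [-1.42, 1.566, 0.072]
wrist_force: [-0.4, 0.8, -0.1]
finger_gap: 61.2
```

```bash
python3 - <<'E'
from h import *
plan(np.array([433,-35,20.]),down(-4.7),2)
E
```

```text
t 2.95 pos [434.18 -35.17  64.62] F [-0.41  0.76 -0.12] gap 61.16421087724678 dist 44.63767897484821 ang [0.17 0.04 0.25]
[0.08, 0.02, 0.12] [2.23, 0.07, 0.0]
[0.08, 0.02, 0.12] [2.23, 0.06, 0.0]
```

jog_arm(turn=[[0,0,0.2],[0,0,0],[0,0,0],[0,0,0]], dp=[[1.8,0.1,0],[1.8,0,0],[0.6,0,0],[0,0,0]], gripper=[0.35,0.35,0.35,0.35])

```text
clock: 3.45
eef_pos: [434.2, -35.4, 22.9]
eef_rot: [-1.436, 1.568, 0.055]
wrist_force: [-1.2, 0.1, -0.3]
finger_gap: 60.8
```

```bash
python3 - <<'E'
from h import *
plan(np.array([433,-35,20.]),down(-4.7),1)
p,d=camera("scene");np.savez("scene3.npz",p=p,d=d)
cv2.imwrite("pics/s3.png",cv2.resize(p[235:335,210:320,::-1],None,fx=6,fy=6,interpolation=cv2.INTER_CUBIC))
E
```

```text
t 3.45 pos [434.23 -35.4   22.89] F [-1.19  0.14 -0.32] gap 60.8130929336899 dist 3.1676180855869136 ang [0.13 0.03 0.18]
[0.13, 0.03, 0.18] [0.29, 0.13, 0.03]
```

View pics/s3.png

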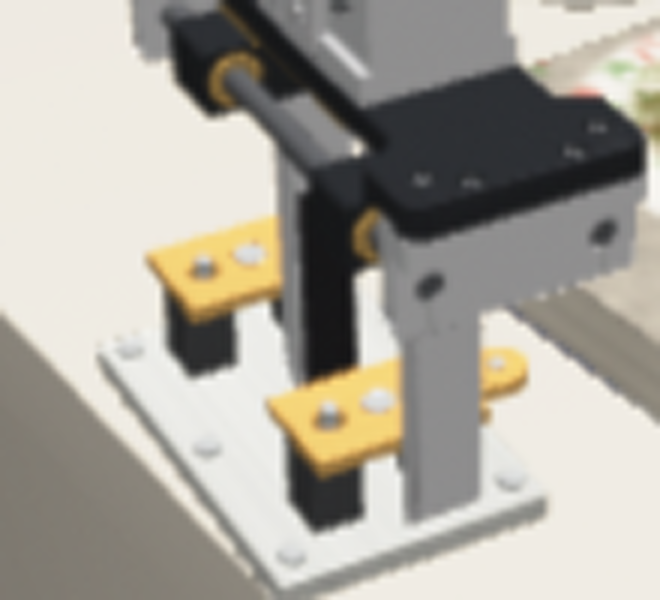

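jog_arm(turn=[[0,0,0.2],[0,0,0],[0,0,0],[0,0,0],[0,0,0],[0,0,0],[0,0,0]], dp=[[0.3,0.1,0],[0,0,0],[0,0,0],[0,0,0],[0,0,0],[0,0,0],[0,0,0]], gripper=[0.5,0.58,0.62,0.66,0.7,0.75,0.8], grip_force=25)

```text
clock: 4.38
eef_pos: [433.9, -35.4, 21.1]
eef_rot: [-1.408, 1.569, 0.083]
wrist_force: [-0.9, -0.6, -1.4]
finger_gap: 33.9
```

```bash
python3 - <<'E'
from h import *
plan(np.array([433,-35,80.]),down(-4.7),1)
p,d=camera("scene");np.savez("scene4.npz",p=p,d=d)
cv2.imwrite("pics/s4.png",cv2.resize(p[235:335,210:320,::-1],None,fx=6,fy=6,interpolation=cv2.INTER_CUBIC))
E
```

```text
t 4.375 pos [433.87 -35.39  21.1 ] F [-0.89 -0.64 -1.36] gap 33.92558376579328 dist 58.91003943574676 ang [0.13 0.02 0.09]
[0.13, 0.02, 0.09] [-5.89, 0.08, 0.03]
```

View pics/s4.png

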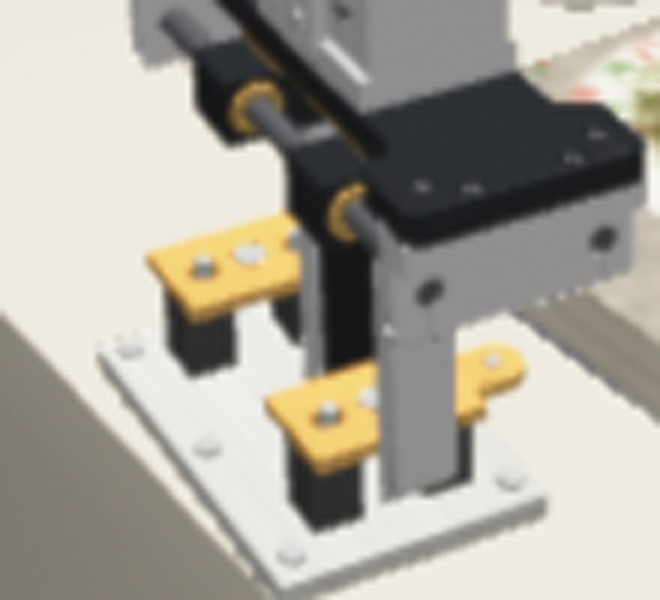

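jog_arm(turn=[[0,0,0],[0,0,0],[0,0,0],[0,0,0],[0,0,0],[0,0,0],[0,0,0]], dp=[[-0.8,0,0],[-1.2,0,0],[-2,0,0],[-3,0,0],[-3.5,0,0],[-2.5,0,0],[-1,0,0]], gripper=[0.8,0.8,0.8,0.8,0.8,0.8,0.8])

```text
clock: 5.3
eef_pos: [433.2, -35.3, 169.7]
eef_rot: [-1.544, 1.567, -0.053]
wrist_force: [-0.2, 0.4, -1.7]
finger_gap: 33.6
```

```bash
cat >> h.py <<'E'
def target(lens,yaw,off=(0.6,0,14.9)):
    """TCP pose holding bridge origin at focus; off: TCP-in-bridge = (+x, y, -14.9)"""
    B=(R.from_euler('z',yaw,degrees=True)*R.from_euler('y',-20,degrees=True)).as_matrix()
    f=np.array([lens[0],lens[1],115.])+80*B[:,2]
    return f,f+B@np.array([off[0],off[1],-off[2]]),down(yaw,20)
E
python3 - <<'E'
from h import *
p,d=camera("scene")
cv2.imwrite("pics/s5.png",cv2.resize(p[170:335,200:330,::-1],None,fx=3.5,fy=3.5,interpolation=cv2.INTER_CUBIC))
f,tp,tR=target((633.5,-216),-21.6);print(f,tp)
plan(tp+[-15,0,40],tR,10)
E
```

```text
[ 608.06 -205.93  190.18] [ 613.32 -208.01  176.38]
t 5.35 pos [433.52 -35.38 170.28] F [1.32 0.4  1.21] gap 33.57585529759187 dist 243.07986725163565 ang [ 16.85   3.01 -19.61]
[1.68, 0.3, -1.96] [-0.45, -1.78, -1.59]
[1.68, 0.3, -1.96] [-0.38, -1.84, -1.54]
[1.68, 0.3, -1.96] [-0.31, -1.9, -1.49]
[1.68, 0.3, -1.96] [-0.24, -1.95, -1.43]
[1.68, 0.3, -1.96] [-0.16, -2.0, -1.37]
[1.68, 0.3, -1.96] [-0.09, -2.04, -1.31]
[1.68, 0.3, -1.96] [-0.01, -2.08, -1.25]
[1.68, 0.3, -1.96] [0.07, -2.12, -1.19]
[1.68, 0.3, -1.96] [0.15, -2.15, -1.13]
[1.68, 0.3, -1.96] [0.23, -2.17, -1.06]
```

View pics/s5.png

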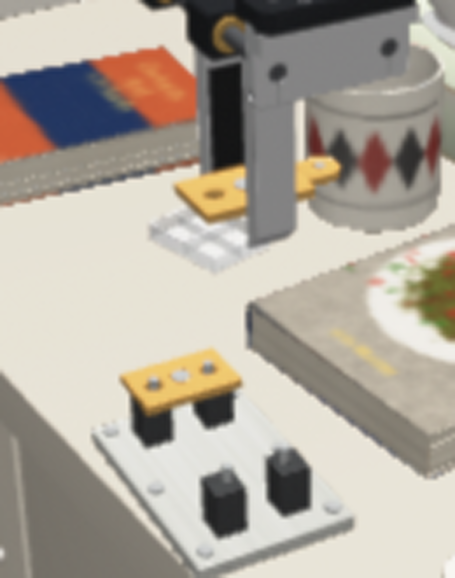

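The long bridge is held clear, the pins are bare and the short bridge has not moved. I carry it to above the camera.

jog_arm(turn=[[1.7,0.3,-2],[1.7,0.3,-2],[1.7,0.3,-2],[1.7,0.3,-2],[1.7,0.3,-2],[1.7,0.3,-2],[1.7,0.3,-2],[1.7,0.3,-2]], dp=[[-0.6,-1.8,-1.6],[-0.5,-1.8,-1.5],[-0.4,-1.9,-1.5],[-0.3,-2,-1.4],[-0.2,-2,-1.4],[-0.1,-2,-1.3],[0,-2.1,-1.2],[0,-2.1,-1.2]], gripper=[0.8,0.8,0.8,0.8,0.8,0.8,0.8,0.8])

```text
clock: 6.35
eef_pos: [571.5, -183.6, 213.8]
eef_rot: [-1.59, 1.27, -0.355]
wrist_force: [-0.7, 0.3, -0.3]
finger_gap: 33.6
```

```bash
python3 - <<'E'
from h import *
f,tp,tR=target((633.5,-216),-21.6)
plan(tp+[-15,0,40],tR,3)
E
```

```text
t 6.35 pos [ 571.48 -183.56  213.82] F [-0.68  0.28 -0.31] gap 33.63059796473372 dist 36.40294089198589 ang [ 2.28  0.42 -2.74]
[0.76, 0.14, -0.91] [0.25, -1.09, -0.47]
[0.76, 0.14, -0.91] [0.27, -1.09, -0.46]
[0.76, 0.14, -0.91] [0.29, -1.09, -0.44]
```

jog_arm(turn=[[0.8,0.1,-0.9],[0.8,0.1,-0.9],[0.7,0.2,-0.9],[0,0,0]], dp=[[0.25,-1.1,-0.5],[0.25,-1.1,-0.45],[0.25,-0.8,-0.3],[0,0,0]], gripper=[0.8,0.8,0.8,0.8])

```text
clock: 6.85
eef_pos: [598.2, -207.9, 215.8]
eef_rot: [-1.567, 1.219, -0.378]
wrist_force: [0.0, -0.3, -0.3]
finger_gap: 33.1
```

```bash
python3 - <<'E'
from h import *
f,tp,tR=target((633.5,-216),-21.6)
plan(tp+[-15,0,40],tR,1)
# lens triangulation via ring dots
C={}
for n,(x0,y0,x1,y1) in dict(top=(405,180,445,218),scene=(425,265,465,300)).items():
    g=cv2.cvtColor(np.load(n+"0.npz")["p"],cv2.COLOR_RGB2GRAY)
    s=g[y0:y1,x0:x1];b=cv2.resize(s,None,fx=8,fy=8,interpolation=cv2.INTER_CUBIC)
    m=cv2.inRange(b,150,255);k,_,st,ce=cv2.connectedComponentsWithStats(m)
    q=[ce[i] for i in range(1,k) if 60<st[i,4]<700 and st[i,0]>2 and st[i,1]>2]
    q=np.array(q)/8-.5+.5/8+[x0,y0]; print(n,len(q),q.tolist())
    cv2.imwrite(f"pics/dots_{n}.png",np.hstack([b,m]))
# base mask
p=np.load("top0.npz")["p"];h=cv2.cvtColor(p,cv2.COLOR_RGB2HSV)
m=cv2.inRange(h,(0,0,0),(179,255,90));m[:155]=0;m[230:]=0;m[:,:385]=0;m[:,450:]=0
m=cv2.morphologyEx(m,cv2.MORPH_OPEN,np.ones((5,5)));m=cv2.morphologyEx(m,cv2.MORPH_CLOSE,np.ones((9,9)))
c=max(cv2.findContours(m,cv2.RETR_EXTERNAL,cv2.CHAIN_APPROX_NONE)[0],key=cv2.contourArea)
q=np.array([ray("top",u,v,10)[:2] for u,v in c[:,0]],np.float32);print(cv2.minAreaRect(q))
E
```

```text
t 6.85 pos [ 598.22 -207.87  215.83] F [ 0.   -0.34 -0.33] gap 33.14483436683251 dist 0.5711128315245035 ang [-0.23 -0.01  0.13]
[-0.23, -0.01, 0.13] [-0.05, -0.03, -0.01]
top 12 [[421.2590811965812, 187.42307692307693], [427.87819965870307, 187.6068686006826], [437.118481595092, 190.4129601226994], [415.4889705882353, 190.74159663865547], [433.2145, 191.6935], [412.8672520661157, 196.92303719008265], [434.5639367816092, 197.90445402298852], [414.60775862068965, 203.28825431034483], [432.00191979522185, 204.05866040955632], [419.62689393939394, 207.32873376623377], [426.3709061135371, 207.5625], [432.77266483516485, 216.0473901098901]]
scene 6 [[455.2305622009569, 273.6019736842105], [456.29455445544556, 278.7069925742574], [432.0755548302872, 283.8154373368146], [452.6420724465558, 283.9481888361045], [437.28436700767264, 287.08072250639384], [445.2653824833703, 287.18611419068736]]
((661.512939453125, -226.8962860107422), (95.0957260131836, 121.80325317382812), 70.0928726196289)
```

View pics/dots_scene.png

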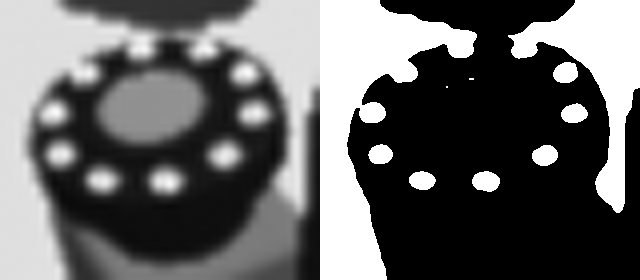

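```bash
cat >> h.py <<'E'
def tri(a,b):
    A=[];y=[]
    for n,(u,v) in (("top",a),("scene",b)):
        c=calibration(n);T=c["world_from_camera"];d=T[:3,:3]@np.linalg.inv(c["K"])@[u,v,1];d/=np.linalg.norm(d)
        M=np.eye(3)-np.outer(d,d);A.append(M);y.append(M@T[:3,3])
    X=np.linalg.lstsq(np.vstack(A),np.hstack(y),rcond=None)[0]
    return X,[np.linalg.norm(A[i]@X-y[i]) for i in (0,1)]
def proj(n,X):
    c=calibration(n);T=c["world_from_camera"];q=c["K"]@(T[:3,:3].T@(X-T[:3,3]));return q[:2]/q[2]
E
python3 - <<'E'
from h import *
print("dots",tri((423.79,197.45),(443.65,278.7)))
print("glass",tri((423.79,197.36),(443.5,277.9)))
for z in(112,115): print(ray("top",423.79,197.45,z),ray("scene",443.65,278.7,z),ray("scene",443.5,277.9,z))
# bridge holes compare: top glass hole (432.57,-33.58) 
print("bridge bush", tri(np.array([445,254])/7-.5+[265,270], np.array([422,294])/8-.5+[220,265]))
for n in("scene","top"):
    p,d=camera(n);np.savez(n+"6.npz",p=p,d=d)
    x0,y0=(370,180) if n=="scene" else (375,150)
    cv2.imwrite(f"pics/{n}6.png",cv2.resize(p[y0:y0+160,x0:x0+160,::-1],None,fx=3.5,fy=3.5,interpolation=cv2.INTER_CUBIC))
E
```

```text
dots (array([ 636.29, -216.13,  109.31]), [np.float64(0.27001854103676676), np.float64(0.27001854103660006)])
glass (array([ 636.19, -215.77,  110.66]), [np.float64(0.18945046071074967), np.float64(0.1894504607106499)])
[ 635.67 -215.34  112.  ] [ 633.27 -218.88  112.  ] [ 634.75 -217.17  112.  ]
[ 635.22 -214.67  115.  ] [ 629.6  -221.84  115.  ] [ 631.06 -220.14  115.  ]
bridge bush (array([432.77, -33.77,  39.89]), [np.float64(0.3248253983948269), np.float64(0.3248253983944832)])
```

View pics/scene6.png

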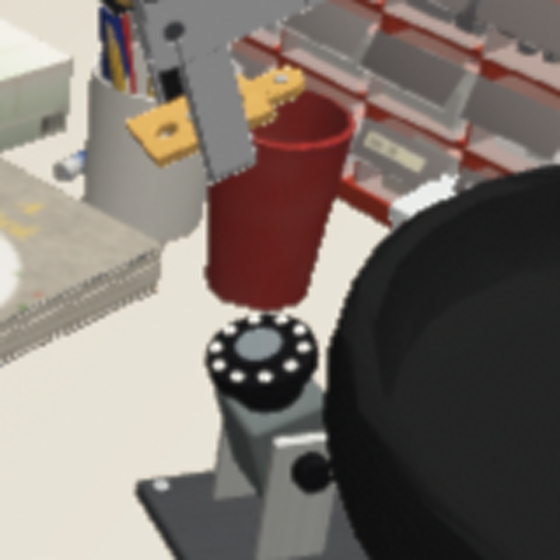

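View pics/top6.png

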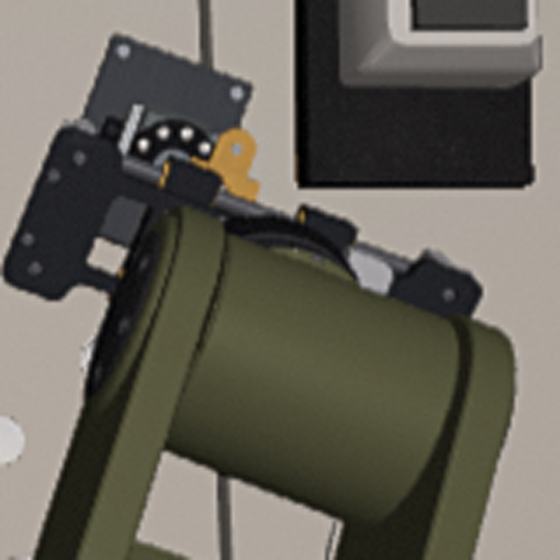

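```bash
python3 - <<'E'
from h import *
s,R0,p0=state();T=R0.as_matrix()
B=np.c_[T[:,1]*0,T[:,2],-T[:,0]];B[:,0]=np.cross(B[:,1],B[:,2]);print(B)
o=p0+B@np.array([-.6,0,14.9]);print("origin",o)
for nm,l in dict(thole=(37.2,0,5),tip=(46,0,5),h1=(-15,0,5),c1=(-26,-17,5),c2=(-26,17,5)).items():
    X=o+B@np.array(l,float);print(nm,X,"top",proj("top",X),"scene",proj("scene",X))
for n,(x0,y0,w) in dict(top=(425,178,35),scene=(400,190,70)).items():
    p=np.load(n+"6.npz")["p"];k=560//w
    c=cv2.resize(p[y0:y0+w,x0:x0+w,::-1],None,fx=k,fy=k,interpolation=cv2.INTER_CUBIC)
    for l in [(37.2,0,5),(46,0,5),(-15,0,5),(-26,-17,5),(-26,17,5),(26,-17,5)]:
        u=(proj(n,o+B@np.array(l,float))+.5-[x0,y0])*k
        cv2.drawMarker(c,tuple(u.astype(int).tolist()),(0,0,255),0,14,1)
    cv2.imwrite(f"pics/{n}6b.png",c)
E
```

```text
[[ 0.87  0.37 -0.32]
 [-0.35  0.93  0.13]
 [ 0.34  0.    0.94]]
origin [ 592.7  -205.49  229.81]
thole [ 623.53 -217.84  247.31] top [444.1  191.98] scene [450.47 201.33]
tip [ 631.2  -220.91  250.33] top [446.33 186.87] scene [456.07 198.91]
h1 [ 578.03 -199.63  229.35] top [431.12 221.66] scene [417.15 215.72]
c1 [ 562.13 -211.58  225.54] top [438.25 231.46] scene [414.66 224.28]
c2 [ 574.75 -180.01  225.58] top [418.65 224.1 ] scene [405.71 213.45]
```

View pics/scene6b.png

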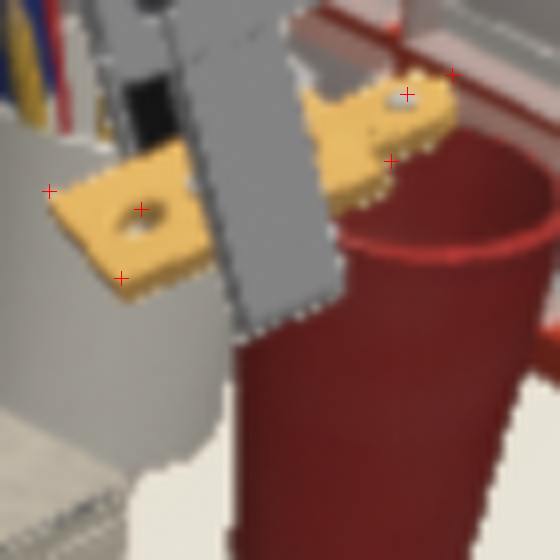

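View pics/top6b.png

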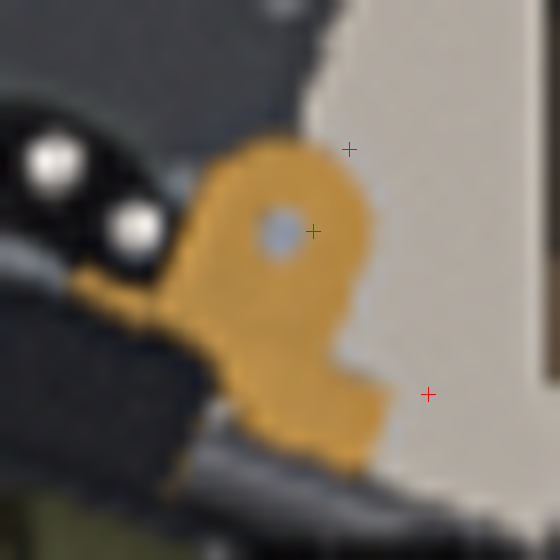

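```bash
python3 - <<'E'
from h import *
for a in(1.6,1.9):
  for b in (.6,.9):
    print(tri((423.79+a,197.4-.25),(443.6+.2,277.9-b)), tri((423.79+a,197.45-.25),(443.65+.2,278.7-b)))
# base corners corrected, using four corner pixels
P=np.array([[225,65],[507,172],[372,537],[95,432]])/7-.5+[375,150]+[1.8,-.25]
W=np.array([ray("top",u,v,10) for u,v in P]);c=W.mean(0)
# yaw from averaged edges
e=(W[0]+W[1]-W[2]-W[3]);f=(W[3]+W[0]-W[1]-W[2]);y1=np.degrees(np.arctan2(e[1],e[0]));y2=np.degrees(np.arctan2(f[1],f[0]))-90
print(c,y1,y2,c[:2]-30*np.array([np.cos(np.radians(-22)),np.sin(np.radians(-22))]))
# screws
S=np.array([[247,101],[472,186],[360,497],[131,411]])/7-.5+[375,150]+[1.8,-.25]
W=np.array([ray("top",u,v,10.5) for u,v in S]);e=(W[0]+W[1]-W[2]-W[3]);f=(W[3]+W[0]-W[1]-W[2]);print(W.mean(0),np.degrees(np.arctan2(e[1],e[0])),np.degrees(np.arctan2(f[1],f[0]))-90)
E
```

```text
(array([ 635.55, -217.66,  113.19]), [np.float64(0.6030893972504298), np.float64(0.6030893972506811)]) (array([ 635.64, -217.95,  111.83]), [np.float64(0.627936239834814), np.float64(0.6279362398349331)])
(array([ 635.5 , -217.57,  113.72]), [np.float64(0.5664160550871995), np.float64(0.5664160550858128)]) (array([ 635.59, -217.86,  112.35]), [np.float64(0.5912446382143484), np.float64(0.5912446382143033)])
(array([ 635.36, -218.03,  113.5 ]), [np.float64(0.779617214773968), np.float64(0.7796172147736458)]) (array([ 635.45, -218.32,  112.14]), [np.float64(0.8047064692699742), np.float64(0.8047064692695669)])
(array([ 635.31, -217.94,  114.02]), [np.float64(0.7428647398062362), np.float64(0.7428647398053376)]) (array([ 635.4 , -218.23,  112.66]), [np.float64(0.7679356609789408), np.float64(0.7679356609778005)])
[ 662.29 -228.82   10.  ] -21.55492360024272 -22.089270282382984 [ 634.47 -217.58]
[ 662.94 -229.55   10.5 ] -21.813314816528795 -21.956856266930444
```

```bash
python3 - <<'E'
from h import *
f,tp,tR=target((635.0,-218),-21.85);print(f,tp)
plan(tp,tR,5)
E
```

```text
[ 609.6  -207.82  190.18] [ 614.86 -209.92  176.38]
t 6.95 pos [ 597.99 -207.59  216.03] F [-0.19  0.62 -0.73] gap 33.2226375256239 dist 43.15102004116968 ang [0.04 0.08 0.12]
[0.01, 0.02, 0.02] [0.86, -0.04, 0.08]
[0.01, 0.02, 0.02] [0.86, -0.04, 0.08]
[0.01, 0.02, 0.02] [0.86, -0.04, 0.08]
[0.01, 0.02, 0.02] [0.86, -0.04, 0.08]
[0.01, 0.02, 0.02] [0.86, -0.04, 0.08]
```

jog_arm(turn=[[0,0,0],[0,0,0.1],[0,0,0],[0,0,0],[0,0,0],[0,0,0],[0,0,0]], dp=[[0.6,0,0.1],[1,0,0.1],[1,0,0.1],[0.9,-0.1,0.1],[0.4,0,0],[0,0,0],[0,0,0]], gripper=[0.8,0.8,0.8,0.8,0.8,0.8,0.8])

```text
clock: 7.82
eef_pos: [613.5, -208.6, 176.6]
eef_rot: [-1.567, 1.223, -0.376]
wrist_force: [-0.1, 0.4, -0.9]
finger_gap: 33.7
```

```bash
python3 - <<'E'
from h import *
f,tp,tR=target((635.0,-218),-21.85)
plan(tp,tR,1)
E
```

```text
t 7.825 pos [ 613.52 -208.58  176.57] F [-0.08  0.38 -0.89] gap 33.65010248173874 dist 1.9083885369107487 ang [ 0.08  0.1  -0.05]
[0.08, 0.1, -0.05] [0.08, -0.16, -0.08]
```

jog_arm(turn=[[0.1,0.1,0],[0,0,0],[0,0,0],[0,0,0]], dp=[[0.1,-0.15,-0.1],[0,0,0],[0,0,0],[0,0,0]], gripper=[0.8,0.8,0.8,0.8])

```text
clock: 8.32
eef_pos: [615.0, -210.4, 176.9]
eef_rot: [-1.571, 1.222, -0.382]
wrist_force: [-0.8, 0.9, -0.6]
finger_gap: 33.7
```

```bash
python3 - <<'E'
from h import *
f,tp,tR=target((635.0,-218),-21.85)
plan(tp,tR,1)
s,R0,p0=state();print(s["qd"])
T=R0.as_matrix()
B=np.c_[T[:,1]*0,T[:,2],-T[:,0]];B[:,0]=np.cross(B[:,1],B[:,2])
o=p0+B@np.array([-.6,0,14.9]);print("origin",o,"foc",f)
for n,(x0,y0,w) in dict(top=(410,165,56),scene=(405,205,80)).items():
    p,d=camera(n);np.savez(n+"7.npz",p=p,d=d);k=560//w
    cv2.imwrite(f"pics/{n}7.png",p[:,:,::-1])
    c=cv2.resize(p[y0:y0+w,x0:x0+w,::-1],None,fx=k,fy=k,interpolation=cv2.INTER_CUBIC)
    for l in [(37.2,0,5),(46,0,5),(-15,0,5),(-26,-17,5),(-26,17,5),(26,-17,5)]:
        u=(proj(n,o+B@np.array(l,float))+.5-[x0,y0])*k
        cv2.drawMarker(c,tuple(u.astype(int).tolist()),(0,0,255),0,14,1)
    cv2.imwrite(f"pics/{n}7b.png",c)
E
```

```text
t 8.325 pos [ 614.97 -210.38  176.9 ] F [-0.81  0.94 -0.62] gap 33.668159513913096 dist 0.6999101952103596 ang [-0.03 -0.01  0.01]
[-0.03, -0.01, 0.01] [0.04, 0.04, 0.04]
[-0. -0. -0. -0. -0.  0.]
origin [ 609.71 -208.27  190.7 ] foc [ 609.6  -207.82  190.18]
```

View pics/scene7b.png

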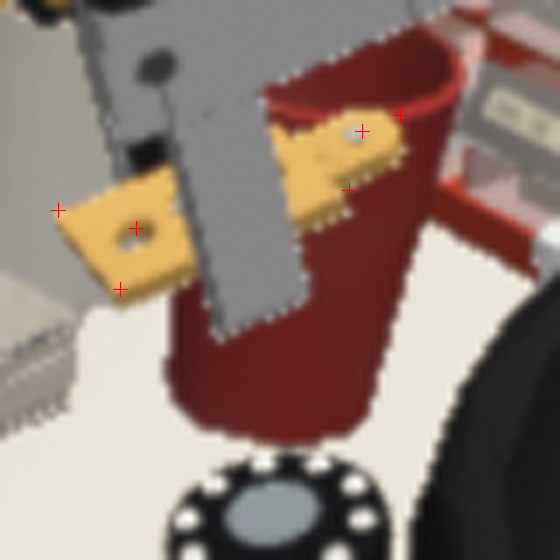

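View pics/top7b.png

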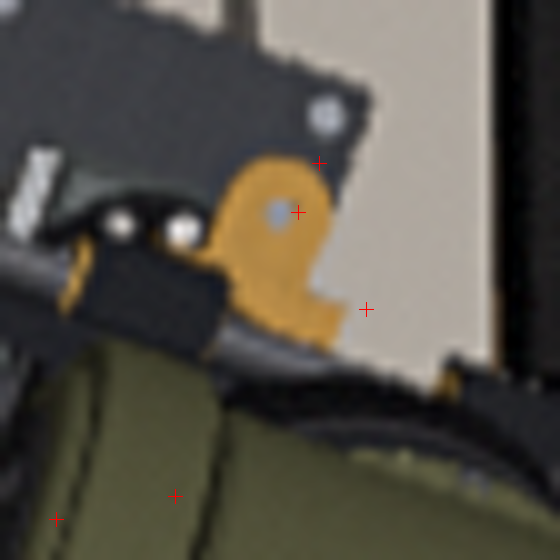

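View pics/scene7.png

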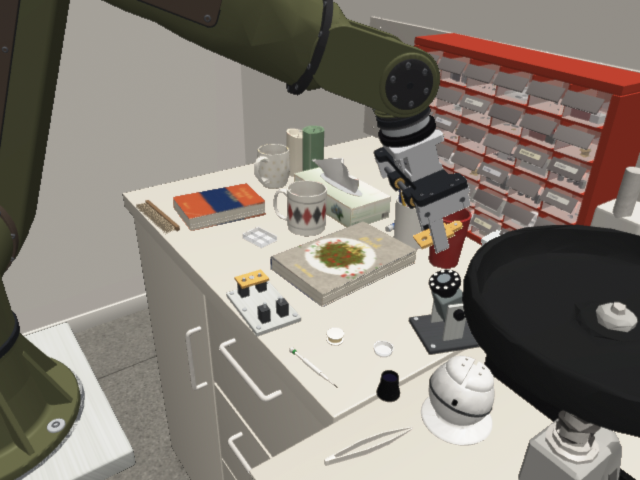

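jog_arm(turn=[[0,0,0],[0,0,0],[0,0,0],[0,0,0],[0,0,0]], dp=[[0.05,0.04,0.04],[0,0,0],[0,0,0],[0,0,0],[0,0,0]], gripper=[0.8,0.8,0.8,0.8,0.8])

```text
clock: 9.05
eef_pos: [614.9, -209.8, 176.2]
eef_rot: [-1.571, 1.222, -0.382]
wrist_force: [-0.9, -0.7, -0.3]
finger_gap: 33.5
```

```bash
python3 - <<'E'
from h import *
f,tp,tR=target((635.0,-218),-21.85)
plan(tp,tR,1)
print(state()[0]["qd"])
E
```

```text
t 9.05 pos [ 614.92 -209.83  176.21] F [-0.92 -0.68 -0.27] gap 33.523785802500065 dist 0.20368997431766933 ang [-0.02 -0.01  0.01]
[-0.02, -0.01, 0.01] [-0.02, -0.0, -0.01]
[ 0. -0. -0.  0.  0. -0.]
```

Within 0.2 mm of the target and at rest, so I hand in.

```bash
python3 -c "
from cell import order
print(order.sign_off())"
```

```text
the job is handed in; nothing more can be done
None
```

I lifted the long bridge off its pins and signed off at about 9 s. It is still gripped at 25 N and held at the focus point, tongue end up and away from the robot, underside facing the lens.

- **Pose:** by the arm's own readings, the tool was 0.2 mm and 0.03° from the computed target, with joint speeds at zero.
- **Lens position:** the two cameras first disagreed by about 4–7 mm. I corrected each by checking it against the bridge in the gripper. The lens then came out at about (635, -218) mm with a yaw of -21.9°, and the ring, the stand's base and its screws agreed to about 1 mm. The bridge's true centring is probably good to 1–2 mm.
- **Bridge in the last pictures:** it sits within about 1 pixel (about 1.5 mm) of where it should be in the scene view. The top view shows a steady 2-pixel (3 mm) offset, which I put down to calibration because it was the same before the final approach.
- **Surroundings:** the last scene picture shows the short bridge, loupe, screwdriver, spool and dust cup in their starting places by eye. The camera was not touched, and the wrist forces read stayed under 2 N.

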